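# Tip the two parts crates and push the stamped one to the dispatch line

## Task

Two empty parts crates stand on the bench, one on each side of the yellow dispatch line, and one of them has a red ring stamped on its underside. With the fingertips, tip both crates over away from you, so that each lies on its far side with its underside facing you; then push the stamped one sideways until the yellow line runs under the middle of it, and leave the other lying well clear of the line. Nothing is picked up or lifted off the bench, both crates stay lying on their far sides, and the mug, pencil, tape measure and sanding block stay where they are.

Things in the scene. Friction and masses are not known exactly. Their poses are not given: they have to be found in the camera images.
- crate_a: empty open slatted wooden crate, 70 mm deep (its x) x 100 wide (y) x 110 tall (z), 6 mm walls, about 0.35 kg. Starts upright on one side of the line. Origin: centre of its underside; x points to its far side (away from the robot, yaw within 0.25 rad), z to the open mouth. Pushed near the top of its near face it tips over its far bottom edge without sliding much
- crate_b: the second crate: the same size, make and axes as crate_a; it stands on the other side of the line. A crate lying on its far side has x straight down and z away from the robot; its origin is 35 mm above the bench, on the end nearest the robot; it is then 70 mm high, 100 wide, 110 long
- stamp (a point): centre of the red ring stamp (52 mm across, with a bar in it) in the middle of the underside of one of the two crates, 2 mm from its origin; hidden until that crate is tipped. The other crate's underside is plain
- crate_a_mid (a point): middle of crate_a, half way up: 55 mm from its origin along its z
- crate_b_mid (a point): middle of crate_b, half way up: 55 mm from its origin along its z
- dispatch_line: the yellow dispatch line, a flat strip of tape fixed on the bench, 240 mm long (its x, away from the robot, yaw within 0.15 rad) x 25 mm wide (its y), nothing to bump into; origin at its middle
- tape_measure: yellow tape measure, 37 x 81 x 62 mm, a bystander behind the left crate; origin at the centre of its underside
- sanding_block: brown sanding block, 64 x 111 x 30 mm, a bystander behind the right crate; origin at the centre of its underside
- mug: orange mug, 81 x 113 x 101 mm with its handle, a bystander at the far right; origin at the centre of its underside
- pencil: red pencil, 172 mm long, 9 mm thick, lying along y at the front edge of the bench, near the foot of the line; origin at the centre of its underside

How it is judged:
By the outcome, as a careful person would: the job done as asked, in the order asked, and still so for the second after the job is handed in, with the robot touching nothing.
It also fails if it takes over 64 s, if anything falls off the work surface, if the arm or the gripper's body presses on something with over 40 N, if the wrist force passes 120 N, or if a joint passes its speed limit or range.

## Robot

A 6-joint arm with a two-finger parallel gripper is mounted at the origin on a cart in front of the work surface, level with it; the furniture and walls round the work are solid. World frame = base frame: x ahead of the robot, y to its left, z up, the work surface at z = 0. Lengths are in m, angles in degrees, forces in N, time in s.
With the tool pointing down it reaches from about 0.375 to 0.925 m from the base axis. Payload 5.7 kg.
Tool frame: the origin (TCP) lies midway between the tips of the shut fingers; the grasp point (between the pads) lies behind it (arm.grip_depth is the z of the grasp point in the tool frame, in m); z points along the fingers, x is the direction in which the jaws open and shut, and the axes are right-handed (so a half turn about z gives the same grasp; the last joint's range is limited). The gripper opens to 85 mm and grips with 20 to 120 N. Pads are 22 mm wide; open, the fingers measure 114 mm over their backs; the gripper's body (76 mm by 85 mm) begins 54 mm behind the grasp point. The pads swing forward as they close: fully open they stand 13 mm farther back than shut.
Start: joints at [-6.595, 20.558, 86.54, -0, 72.909, -6.595], TCP at [0.6, -0, 0.196] pointing down, gripper open.
Joint ranges: [-170.27, 170.27], [-57.76, 135], [12.27, 136.19], [-55.21, 235.2], [11.17, 155.16], [-170.74, 170.74]. Speed limits (degrees/s): [136.94, 136.94, 180, 180, 180, 180].

## Interface

Orientations are given as a 3x3 rotation matrix whose columns are the frame's x, y, z axes.
In Python, from cell import arm gives the robot as it stands. Calls block until the motion is done:
- arm.movep(position, orientation): joint-space move of the TCP to a pose.
- arm.move_straight(position, feed=0.15, attitude=None): straight line of the TCP; attitude=None keeps the orientation; feed is the mean speed in m/s.
- arm.movej(angles): joint-space move.
- arm.open() and arm.grab(): open the fingers fully, or close them until they stop; the grip force is fixed at half the most.
- arm.pause(seconds).
- arm.solve_ik(position, orientation): joint angles nearest the present ones, or None.
- arm.get_state(): the state.
- arm.grab_frame(name): name is "scene" or "side" or "wrist"; returns the picture (384x512x3 uint8, red, green, blue); there is no depth.
- arm.calibration(name): a dict with "fovy" (degrees; the focal length in pixels is half the picture's height over the tangent of half this angle, whatever the lens; pixels are square), "cx", "cy" (the principal point, pixels), "k1" (the pictures are not rectified: a ray, as slopes to the right and down, at radius r is drawn at 1 + k1 r^2 times it, then the intrinsics apply), "xyz" and "attitude" of the camera in the world. Camera axes: x right, y down, z forward; pixel columns grow to the right and rows downward; lengths in m; the calibration is good to about 2 mm. A picture is of the moment at which its call begins: read the wrist's pose just before it. calibration takes no time and is no camera call; for the wrist camera it gives the pose at the moment of the call.
A pose or a line that the arm cannot do raises arm.MotionError and nothing moves.
- arm.job_done(): hands the job in, once; it reports no verdict.
Trained networks look in the newest picture that a camera, given by its name, has taken for a name from the list of things; names that differ only in an ending like _2 or _b are one class to them, and where a whole thing is asked for, a point or a joint stands for the part that bears it (a point fixed in the world has none). Each returns a list of dicts, best first, with "conf" (0 to 1); they miss things now and then, are a little off and sometimes report something else, mostly with a low value. They report only what shows in the picture. A call takes as long as a camera call.
- arm.spot_in(name, camera): "rect" ([left, top, right, bottom] in pixels, round what is visible of it).
The state is a dict: "time": time; "q": joint angles; "qd": joint speeds; "joint_efforts": joint torques, N m; "tcp_pos": TCP position; "tool_rot": TCP orientation; "ft_force": force on the tool from outside, world axes, zero at the start; "wrist_torque": the same for the moment, N m; "gripper_width": finger opening in m.
Only numpy, scipy, OpenCV 4.12 (cv2) and the standard library are available. Lean on these libraries where they do the work, as an engineer would, in place of code of your own. Each camera call takes 0.05 s, during which the arm holds its last target. There are 200 camera calls.

## Working session

There is one attempt and no reset: what is moved stays moved. The work goes in short steps, each a Python script; the robot and the scene stay as the last script left them, time stands still between calls to the robot, and variables do not carry over. Pictures are saved under pics/ and viewed, on a budget of 10 in all, crops included, one or two more only if the job needs it, and the job is handed in when it is done.

```bash
mkdir -p pics
cat > h.py <<'E'
from cell import arm
import numpy as np, cv2
def snap(cam,fn):
    im=arm.grab_frame(cam); cv2.imwrite('pics/'+fn,im[:,:,::-1]); return im
def ray(cam,uv,c=None):
    c=c or arm.calibration(cam); f=192/np.tan(np.radians(c['fovy'])/2)
    d=np.array([(uv[0]-c['cx'])/f,(uv[1]-c['cy'])/f]); s=d.copy()
    for _ in range(20): s=d/(1+c['k1']*(s@s))
    return np.array(c['xyz']),np.array(c['attitude'])@np.r_[s,1]
def onz(cam,uv,z=0,c=None):
    o,d=ray(cam,uv,c); return o+d*(z-o[2])/d[2]
def proj(cam,P,c=None):
    c=c or arm.calibration(cam); f=192/np.tan(np.radians(c['fovy'])/2)
    p=np.array(c['attitude']).T@(np.array(P)-c['xyz']); s=p[:2]/p[2]; s=s*(1+c['k1']*(s@s))
    return s*f+[c['cx'],c['cy']]
E
python3 - <<'E'
from h import *
ims=[]
for c in ('scene','side','wrist'):
    im=snap(c,c+'0.png'); ims.append(im)
    k=arm.calibration(c); print(c,np.round(k['xyz'],3),np.round(k['attitude'],2).tolist(),k['fovy'],k['k1'])
    for n in ('crate_a','dispatch_line','tape_measure','sanding_block','mug','pencil'):
        print(n,[(np.round(r['rect']).tolist(),round(r['conf'],2)) for r in arm.spot_in(n,c)][:3])
print(arm.get_state(), arm.grip_depth)
E
```

```text
scene [-0.027 -0.77   1.065] [[0.79, -0.47, 0.4], [-0.62, -0.58, 0.53], [-0.02, -0.67, -0.74]] 45.1119537769457 0.05635261909120799
crate_a [([246.0, 227.0, 286.0, 289.0], 0.69), ([158.0, 130.0, 198.0, 178.0], 0.66)]
dispatch_line [([205.0, 176.0, 269.0, 209.0], 0.89)]
tape_measure [([241.0, 128.0, 265.0, 148.0], 0.75)]
sanding_block [([345.0, 207.0, 378.0, 253.0], 0.58)]
mug [([370.0, 237.0, 406.0, 281.0], 0.86)]
pencil [([369.0, 238.0, 410.0, 279.0], 0.55), ([184.0, 198.0, 217.0, 231.0], 0.45)]
side [ 0.043 -0.773  0.808] [[0.82, -0.36, 0.44], [-0.57, -0.54, 0.62], [0.01, -0.76, -0.65]] 52.87711118941302 -0.13250960757618016
crate_a [([162.0, 136.0, 197.0, 178.0], 0.63), ([228.0, 221.0, 271.0, 284.0], 0.62)]
dispatch_line [([196.0, 179.0, 263.0, 210.0], 0.57)]
tape_measure [([240.0, 141.0, 263.0, 165.0], 0.92)]
sanding_block [([331.0, 215.0, 367.0, 251.0], 0.71)]
mug []
pencil [([179.0, 200.0, 203.0, 227.0], 0.59)]
wrist [0.6   0.068 0.374] [[1.0, 0.0, -0.0], [0.0, -0.96, -0.27], [-0.0, 0.27, -0.96]] 64.99653144355014 -0.010092468220082975
crate_a [([54.0, 359.0, 95.0, 384.0], 0.66
[... 345 characters left out ...]
  7.29074754e+01, -6.59657275e+00]), 'qd': array([-0.02954327,  0.01908148, -0.03216103,  0.02034511,  0.08953656,
       -0.02501401]), 'joint_efforts': array([ 3.21109183e-04, -5.27595341e+01, -2.79055291e+01, -7.55460769e-05,
        1.81578489e-03,  2.36223269e-05]), 'tcp_pos': array([5.99972244e-01, 4.94154245e-06, 1.95984410e-01]), 'tool_rot': array([[ 9.99999996e-01,  6.12600554e-05, -5.73184233e-05],
       [ 6.12596396e-05, -9.99999998e-01, -7.25476934e-06],
       [-5.73188676e-05,  7.25125801e-06, -9.99999998e-01]]), 'ft_force': array([0.08786142, 1.06746489, 0.00616953]), 'wrist_torque': array([-0.01760294, -0.01083688,  0.02630104]), 'gripper_width': 0.08531678120297624} -0.0187
```

View pics/scene0.png

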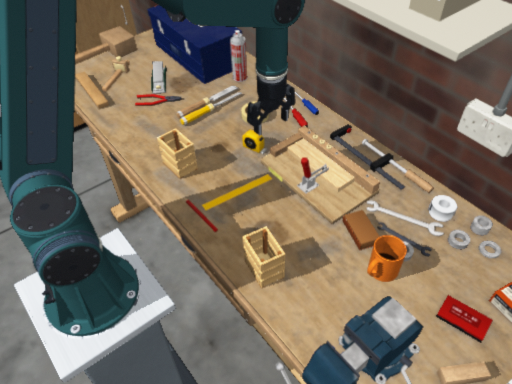

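View pics/wrist0.png

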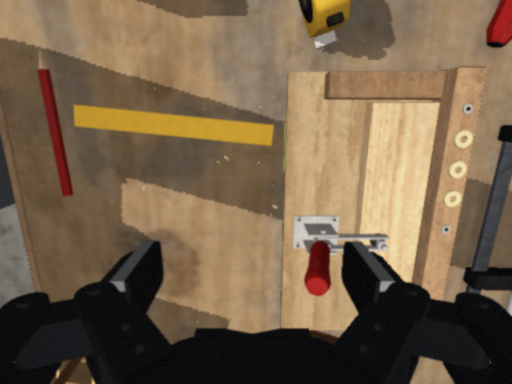

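View pics/side0.png

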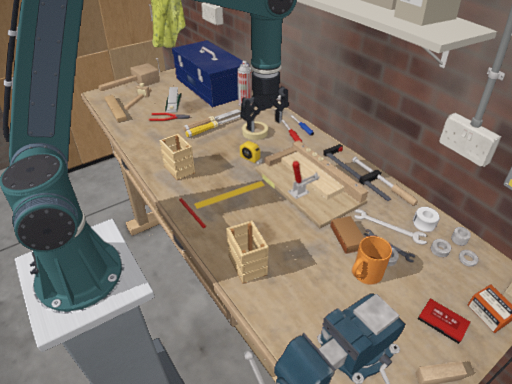

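The scene shows the left crate at about (178,153), the right crate at about (265,257), and the line between them. A fixture board lies past the line's far end. I'll enlarge the crates to read their corners.

Run:
```python
from h import *
im=cv2.imread('pics/scene0.png')
a=cv2.resize(im[120:190,145:211],None,fx=6,fy=6,interpolation=2); b=cv2.resize(im[222:292,235:301],None,fx=6,fy=6,interpolation=2)
cv2.imwrite('pics/crop.png',np.hstack([a,b])); print(a.shape)
w=arm.calibration('wrist')
for n,uv in dict(l0=(75,117),l1=(273,134),p0=(42,60),p1=(68,194),board_a=(288,72),board_b=(281,329),tape=(325,32),edge=(4,150),edge2=(35,290)).items(): print(n,onz('wrist',uv,0,w).round(3))
for n,uv in dict(l0=(206,207),l1=(269,178),La=(179,177),Lb=(198,166),Ra=(264,285),Rb=(286,274),blkL=(345,220),blk2=(362,250),tapenear=(254,152)).items(): print(n,onz('scene',uv,0).round(3))
```

```text
(420, 396, 3)
l0 [0.386 0.061 0.   ]
l1 [0.625 0.041 0.   ]
p0 [0.357 0.125 0.   ]
p1 [ 0.362 -0.036 -0.   ]
board_a [0.642 0.112 0.   ]
board_b [ 0.643 -0.242 -0.   ]
tape [0.682 0.154 0.   ]
edge [0.29  0.021 0.   ]
edge2 [ 0.291 -0.178  0.   ]
l0 [0.395 0.059 0.   ]
l1 [0.62  0.033 0.   ]
La [0.399 0.22  0.   ]
Lb [0.474 0.224 0.   ]
Ra [ 0.363 -0.263  0.   ]
Rb [ 0.43  -0.274  0.   ]
blkL [ 0.685 -0.241  0.   ]
blk2 [ 0.645 -0.346  0.   ]
tapenear [0.658 0.16  0.   ]
```

View pics/crop.png

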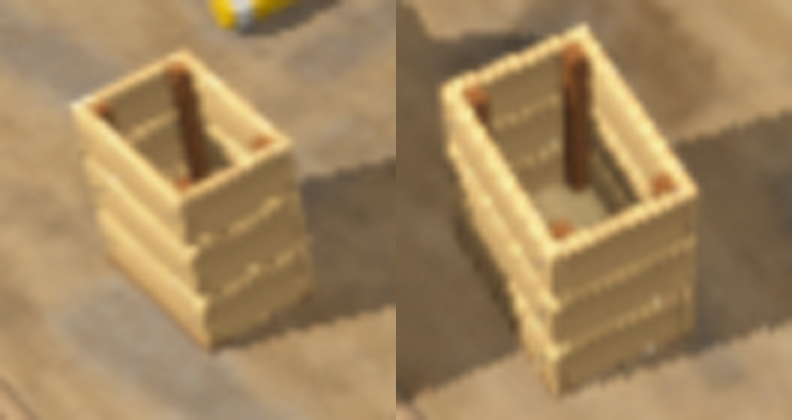

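```bash
cat > fit.py <<'E'
from h import *
from scipy.optimize import least_squares
c=arm.calibration('scene')
def fit(px,off,g):
    px=np.array(px)/6+off
    M=np.array([[-.035,.05,.11],[.035,.05,.11],[.035,-.05,.11],[-.035,-.05,.11],[-.035,-.05,0],[.035,-.05,0],[-.035,.05,0]])[:len(px)]
    def f(v):
        C,S=np.cos(v[2]),np.sin(v[2]); R=np.array([[C,-S,0],[S,C,0],[0,0,1]])
        return np.concatenate([proj('scene',R@m+[v[0],v[1],0],c)-p for m,p in zip(M,px)])
    r=least_squares(f,g); print(r.x.round(3),'yawdeg',np.degrees(r.x[2]).round(1),'rms px',np.sqrt(np.mean(r.fun**2)).round(2)); return r.x
E
python3 - <<'E'
from fit import *
L=fit([(75,105),(182,52),(293,143),(180,200),(210,348),(312,295),(105,255)],[145,120],[.43,.27,0])
R=fit([(47,90),(189,28),(301,190),(156,250),(160,393),(297,330)],[235,222],[.4,-.22,0])
for v in (L,R):
    C,S=np.cos(v[2]),np.sin(v[2]); d=np.array([C,S,0]); rot=np.array([[C,S,0],[S,-C,0],[0,0,-1]]).T
    rot=np.column_stack([[C,S,0],[S,-C,0],[0,0,-1]])
    for s in (-.075,-.06,-.05,.02):
        p=np.r_[v[:2],0]+d*s
        for z in (.095,.18): print(s,z,p.round(3),arm.solve_ik(p+[0,0,z],rot) is not None)
E
```

```text
[0.43  0.262 0.039] yawdeg 2.2 rms px 0.52
[ 0.395 -0.223 -0.177] yawdeg -10.2 rms px 0.59
-0.075 0.095 [0.355 0.259 0.   ] True
-0.075 0.18 [0.355 0.259 0.   ] True
-0.06 0.095 [0.37 0.26 0.  ] True
-0.06 0.18 [0.37 0.26 0.  ] True
-0.05 0.095 [0.38 0.26 0.  ] True
-0.05 0.18 [0.38 0.26 0.  ] True
0.02 0.095 [0.45  0.263 0.   ] True
0.02 0.18 [0.45  0.263 0.   ] True
-0.075 0.095 [ 0.322 -0.21   0.   ] True
-0.075 0.18 [ 0.322 -0.21   0.   ] True
-0.06 0.095 [ 0.336 -0.213  0.   ] True
-0.06 0.18 [ 0.336 -0.213  0.   ] True
-0.05 0.095 [ 0.346 -0.215  0.   ] True
-0.05 0.18 [ 0.346 -0.215  0.   ] True
0.02 0.095 [ 0.415 -0.227  0.   ] True
0.02 0.18 [ 0.415 -0.227  0.   ] True
```

```bash
cat > tip.py <<'E'
from h import *
def tip(v,name):
    C,S=np.cos(v[2]),np.sin(v[2]); d=np.array([C,S,0]); rot=np.column_stack([[C,S,0],[S,-C,0],[0,0,-1]])
    P=lambda s,z: np.r_[v[:2],0]+d*s+[0,0,z]
    arm.movep(P(-.08,.2),rot); arm.move_straight(P(-.08,.094))
    for s in (-.055,-.045,-.035,-.025,-.015,-.005,.005,.012,.018):
        arm.move_straight(P(s,.094),feed=.05); st=arm.get_state(); print(s,st['ft_force'].round(1))
    arm.pause(.3); arm.move_straight(P(.0,.2)); print(arm.get_state()['time'])
E
python3 - <<'E'
from tip import *
arm.grab()
tip([.43,.262,.039],'L')
snap('scene','s1.png'); print(arm.spot_in('crate_a','scene'),arm.spot_in('stamp','scene'))
E
```

```text
-0.055 [-0.8 -0.5  0.6]
-0.045 [-0.3  0.4 -0.2]
-0.035 [0.3 0.1 0.1]
-0.025 [-0.7 -0.1  0.1]
-0.015 [-0.9 -1.2 -0.3]
-0.005 [ 0.6 -0.1 -0.4]
0.005 [-0.1 -0.2  0.8]
0.012 [-0.3 -0.6  0.3]
0.018 [-0.5 -0.4 -0.3]
8.5
[{'rect': [368.8, 234.9, 410.3, 283.6], 'conf': 0.75}, {'rect': [159.7, 128.3, 197.6, 177.7], 'conf': 0.62}, {'rect': [244.6, 228.2, 283.5, 288.7], 'conf': 0.58}, {'rect': [240.5, 128.6, 263.8, 150.7], 'conf': 0.57}] [{'rect': [156.9, 128.1, 199.9, 178.1], 'conf': 0.71}]
```

View pics/s1.png

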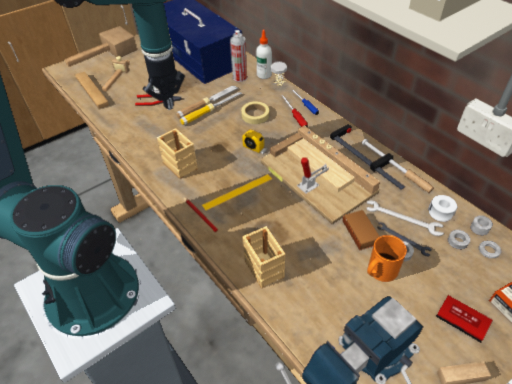

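The crate hasn't moved, and the arm shows far to the left of it. I'll check the pose.

Run:
```python
from h import *
st=arm.get_state(); print(st['tcp_pos'],st['tool_rot'].round(2).tolist(),st['q'].round(1),st['gripper_width'])
print(proj('scene',st['tcp_pos']),proj('scene',[.43,.262,.11]),proj('side',st['tcp_pos']),onz('scene',(178,145),.11))
for n,a in dict(L=(162,136,197,178),R=(228,221,271,284)).items(): print(n,onz('side',((a[0]+a[2])/2,a[1]+10),.11), onz('side',((a[0]+a[2])/2,a[3]),0))
snap('side','side1.png')
```

```text
[0.42933492 0.26163903 0.19885449] [[1.0, 0.04, -0.0], [0.04, -1.0, -0.0], [-0.0, 0.0, -1.0]] [23.5 12.4 98.  -0.  69.7 21.3] -9.059855407042038e-05
[170.42749383 117.86497099] [175.23995438 140.39323859] [171.96543292 119.17869708] [0.42536321 0.23819091 0.11      ]
L [0.43216036 0.23601133 0.11      ] [0.4083523  0.21663143 0.        ]
R [ 0.4104407  -0.21079422  0.11      ] [ 0.36500737 -0.2777508   0.        ]
```

View pics/side1.png

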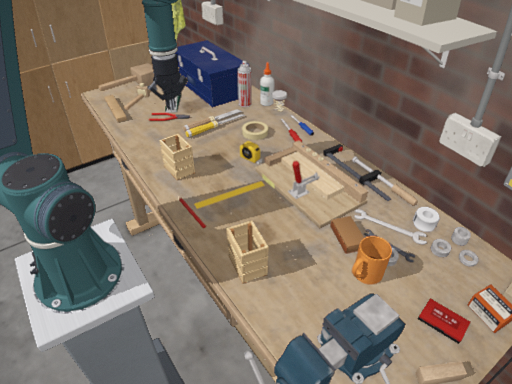

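Run:
```python
from h import *
t=arm.get_state()['tcp_pos']; w=snap('wrist','w1.png')[:,:,::-1].copy()
cv2.circle(w,tuple(int(x) for x in proj('wrist',t)),3,(0,0,255),1)
o=[]
for c in ('scene1','side1'):
    cam=c[:-1]; im=cv2.imread('pics/'+('s1' if cam=='scene' else 'side1')+'.png')
    u,v=proj(cam,t); x,y=int(u)-32,int(v)-36
    k=cv2.resize(im[y:y+72,x:x+64],None,fx=4,fy=4,interpolation=2)
    for z,col in ((t[2],(0,0,255)),(t[2]+.03,(255,0,255)),(0.0,(255,255,0))):
        p=(proj(cam,[t[0],t[1],z])-[x,y])*4; cv2.circle(k,tuple(int(q) for q in p),4,col,1)
    o.append(k)
W=cv2.resize(w,(384,288)); cv2.imwrite('pics/m.png',np.hstack(o[:1]+[o[1][:288],cv2.resize(w,(288,216)) if 0 else W[:, :288]])); print(proj('wrist',t))
```

```text
[251.67574834 222.70259112]
```

View pics/m.png

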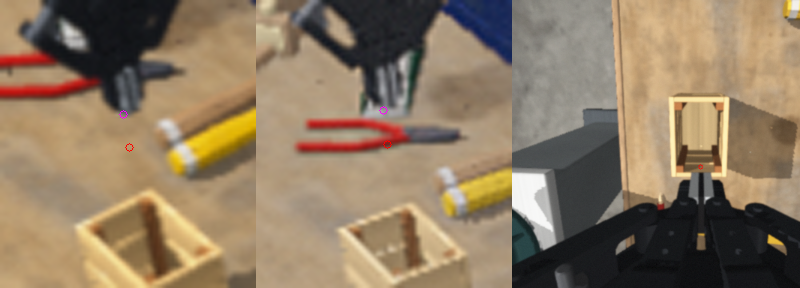

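All three cameras put the fingertips about 28 mm short of the reported TCP, so the push passed over the crate top. I'll settle it with a gentle touch on the bare bench.

Run:
```python
from h import *
w=arm.calibration('wrist')
for uv in ((672,96),(728,96),(727,177),(671,177)): print(onz('wrist',((uv[0]-512)/.75,uv[1]/.75),.11,w).round(3))
R=np.diag([1.,-1,-1])
arm.movep([.47,.14,.15],R); arm.move_straight([.47,.14,.03]); arm.pause(.2); f0=arm.get_state()['ft_force'][2]
z=.03
while z>-.04:
    z-=.003; arm.move_straight([.47,.14,z],feed=.03); f=arm.get_state()['ft_force'][2]-f0
    if abs(f)>4: break
print(z,f,arm.get_state()['tcp_pos'],arm.get_state()['time'])
arm.move_straight([.47,.14,.15])
```

```text
[0.394 0.314 0.11 ]
[0.459 0.317 0.11 ]
[0.464 0.215 0.11 ]
[0.393 0.213 0.11 ]
-0.036 12.006168964363132 [ 0.47041978  0.14006769 -0.03527965] 16.0083
```

The fingertips touched the bench at a commanded z of about -0.034, so they really sit about 33 mm behind the reported TCP. I'll apply that offset and tip both crates.

```bash
sed -i 's/\.094/.060/g; s/,\.2)/,.14)/g; s/(-.055,.*,.018)/(-.045,-.025,-.005,.008,.018)/; s/feed=.05/feed=.06/' tip.py
python3 - <<'E'
from tip import *
tip([.43,.264,.039],'L')
print(arm.spot_in('crate_a','scene') if snap('scene','s2.png') is not None else 0)
im=snap('wrist','w2.png')
a=cv2.imread('pics/s2.png')[90:290,130:330]; cv2.imwrite('pics/m2.png',np.hstack([cv2.resize(a,(400,400)),cv2.resize(cv2.imread('pics/w2.png'),(400,300))[[*range(300)]+[299]*100]]))
E
```

```text
-0.045 [-1.2  0.  -0.7]
-0.025 [-0.7 -0.1 -0.8]
-0.005 [-0.3 -0.2 -0.6]
0.008 [ 0.2 -1.2 -0.7]
0.018 [-0.9 -0.4 -0.5]
22.1833
[{'rect': [245.8, 225.8, 284.1, 289.9], 'conf': 0.91}, {'rect': [181.0, 122.7, 223.8, 166.7], 'conf': 0.81}]
```

View pics/m2.png

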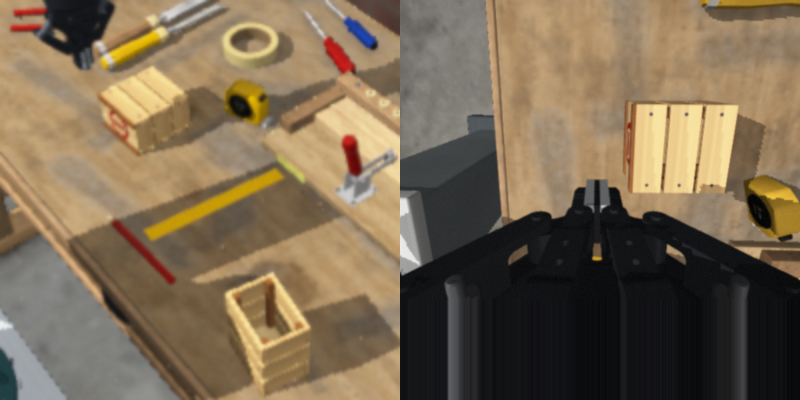

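The left crate is on its far side with the red ring showing at about (120,123) in the left panel. Next is the right crate.

Run:
```python
from tip import *
w=arm.calibration('wrist')
for uv in ((635,102),(738,103),(736,192),(633,193)): print(onz('wrist',((uv[0]-400)*1.28,uv[1]*1.28),.07,w).round(3))
arm.move_straight([.43,.264,.16])
tip([.395,-.223,-.177],'R')
snap('scene','s3.png')
w=arm.calibration('wrist'); snap('wrist','w3.png'); 
a=cv2.imread('pics/s3.png')[90:290,130:330]; cv2.imwrite('pics/m3.png',np.hstack([cv2.resize(a,(400,400)),cv2.resize(cv2.imread('pics/w3.png'),(400,300))[[*range(300)]+[299]*100]]))
```

```text
[0.466 0.318 0.07 ]
[0.573 0.321 0.07 ]
[0.59  0.222 0.07 ]
[0.473 0.216 0.07 ]
-0.045 [-1.1  0.3 -0.4]
-0.025 [-1.7 -0.8  0.7]
-0.005 [-0.7 -0.9 -0.2]
0.008 [ 0.2 -0.1 -0.3]
0.018 [-0.4  0.4 -0.6]
28.4583
```

View pics/m3.png

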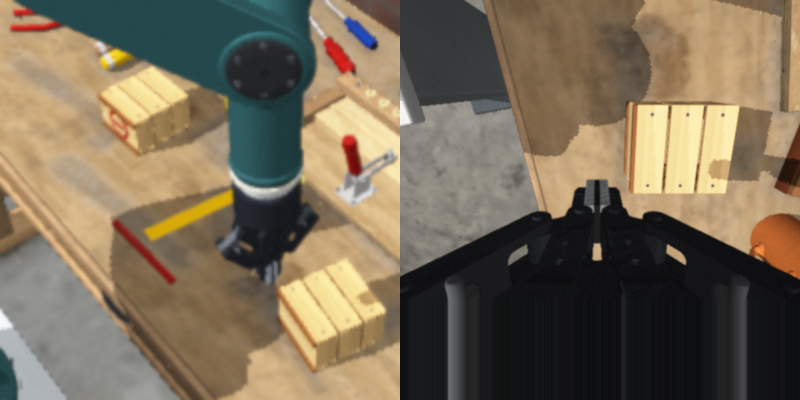

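Both crates lie on their far sides, and the right one's underside (298,335) is plain, so the left one gets pushed. I'll push it with shut fingers, keeping the tips at about 0.05 m so the gripper body clears the crate.

```bash
cat > push.py <<'E'
from h import *
a=np.radians(-4); ROT=np.column_stack([[np.cos(a),np.sin(a),0],[np.sin(a),-np.cos(a),0],[0,0,-1]])
Z=.018
E
python3 - <<'E'
from push import *
t=arm.get_state()['tcp_pos']; arm.move_straight([t[0],t[1],.2],feed=.3)
arm.movep([.515,.355,.15],ROT); arm.move_straight([.515,.355,Z],feed=.2)
for y in (.31,.26,.21,.17,.140):
    arm.move_straight([.515,y,Z],feed=.07); print(y,arm.get_state()['ft_force'].round(1))
arm.move_straight([.515,.152,Z]); arm.move_straight([.515,.18,.17],feed=.2)
print(arm.get_state()['time'])
w=arm.calibration('wrist'); im=snap('wrist','w4.png'); np.save('w4.npy',w,allow_pickle=True)
s=snap('scene','s4.png')
for n in ('crate_a','dispatch_line','stamp'): print(n,[(np.round(r['rect']),r['conf']) for c in('wrist','scene') for r in arm.spot_in(n,c)])
b=cv2.resize(cv2.imread('pics/s4.png')[90:290,130:330],(384,384)); cv2.imwrite('pics/m4.png',np.hstack([cv2.imread('pics/w4.png')[:,112:],b]))
E
```

```text
0.31 [ 0.2 -0.2 -0. ]
0.26 [ 0.2  0.2 -0.8]
0.21 [-0.4 -0.2  0.1]
0.17 [-0.6 -0.  -0.3]
0.14 [-0.7  0.3  0.1]
36.8417
crate_a [(array([205., 213., 314., 325.]), 0.59), (array([212., 157., 260., 201.]), 0.91), (array([183., 198., 215., 231.]), 0.62), (array([271., 220., 322., 279.]), 0.56)]
dispatch_line [(array([157., 256., 344., 278.]), 0.89), (array([204., 175., 271., 212.]), 0.76), (array([183., 194., 217., 234.]), 0.69)]
stamp [(array([203., 213., 317., 324.]), 0.97), (array([211., 156., 261., 202.]), 0.55)]
```

View pics/m4.png

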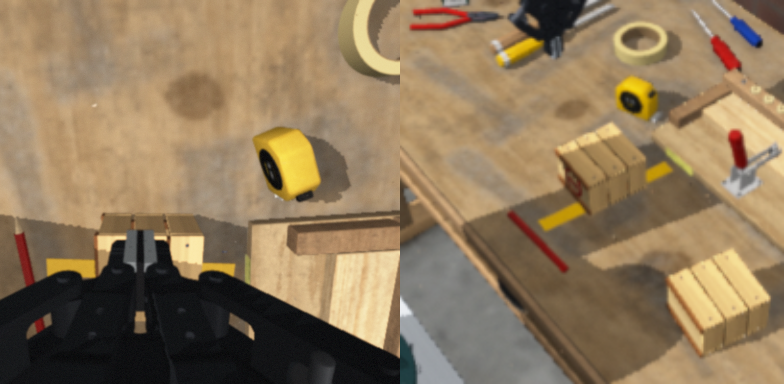

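The stamped crate now sits over the line but still towards +y. Next I'll compute how far off it is.

Run:
```python
from h import *
w=arm.calibration('wrist')
for uv,z in (((96,213),0),((200,214),0),((96,234),.07),((204,234),.07)): print('+y face',onz('wrist',(uv[0]+112,uv[1]),z,w).round(3))
for uv in ((47,268),(236,269)): print('line',onz('wrist',(uv[0]+112,uv[1]),0,w).round(3))
k=200/384
S=lambda u,v,z: onz('scene',((u-400)*k+130,v*k+90),z).round(3)
print('near bottom -y',S(589,213,0),'far bottom -y',S(646,186,0),'top near +y',S(557,151,.07),'top near -y',S(588,175,.07),'top far -y',S(645,158,.07),'top far +y',S(610,123,.07))
print('line',S(547,224,0),S(664,171,0),'Rcrate',S(668,288,.07),S(736,249,.07),S(769,288,.07),S(703,330,.07))
```

```text
+y face [0.457 0.131 0.   ]
+y face [0.584 0.121 0.   ]
+y face [0.467 0.133 0.07 ]
+y face [0.575 0.126 0.07 ]
line [0.386 0.061 0.   ]
line [0.629 0.043 0.   ]
near bottom -y [0.462 0.036 0.   ] far bottom -y [0.569 0.025 0.   ] top near +y [0.467 0.122 0.07 ] top near -y [0.475 0.048 0.07 ] top far -y [0.566 0.021 0.07 ] top far +y [0.572 0.121 0.07 ]
line [0.397 0.059 0.   ] [0.614 0.033 0.   ] Rcrate [ 0.434 -0.199  0.07 ] [ 0.554 -0.206  0.07 ] [ 0.543 -0.286  0.07 ] [ 0.427 -0.282  0.07 ]
```

The face was at y=0.129 with the TCP at 0.140, so the fingertip half-depth is 11 mm. The crate centre is at y=0.079 and the line at 0.049, so 30 mm remains and the TCP has to reach y=0.110.

Run:
```python
from push import *
arm.move_straight([.515,.165,Z],feed=.2)
arm.move_straight([.515,.143,Z],feed=.08); arm.move_straight([.515,.110,Z],feed=.05); arm.pause(.2)
arm.move_straight([.515,.14,Z]); arm.move_straight([.515,.20,.19],feed=.2)
w=arm.calibration('wrist'); snap('wrist','w5.png'); snap('scene','s5.png'); print(arm.get_state()['time'])
print([onz('wrist',(r['rect'][0],r['rect'][1]),0,w).round(3) for r in arm.spot_in('crate_a','wrist')],arm.spot_in('crate_a','scene'))
b=cv2.resize(cv2.imread('pics/s5.png')[90:290,130:330],(384,384)); cv2.imwrite('pics/m5.png',np.hstack([cv2.imread('pics/w5.png')[:,112:],b]))
```

```text
41.1
[array([0.466, 0.1  , 0.   ])] [{'rect': [271.2, 220.6, 324.0, 279.8], 'conf': 0.77}]
```

View pics/m5.png

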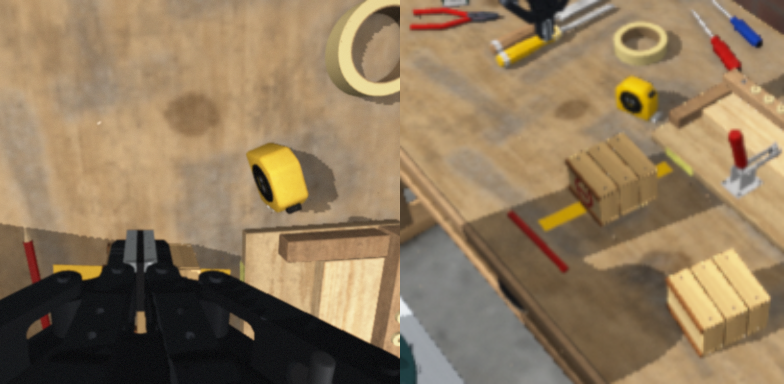

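Run:
```python
from h import *
k=200/384
S=lambda u,v,z: onz('scene',((u-400)*k+130,v*k+90),z).round(3)
P=[S(568,161,.07),S(602,187,.07),S(657,169,.07),S(621,134,.07)]
print(P,np.mean(P,0),'bottom',S(601,223,0),S(658,195,0))
a=np.radians(-4); R=np.column_stack([[np.cos(a),np.sin(a),0],[np.sin(a),-np.cos(a),0],[0,0,-1]])
arm.movep([.60,.02,.24],R)   # camera above crate, tool past it, for a clear view
w=arm.calibration('wrist'); snap('wrist','w6.png'); print(w['xyz'],arm.get_state()['time'])
```

```text
[array([0.468, 0.093, 0.07 ]), array([0.477, 0.014, 0.07 ]), array([ 0.566, -0.01 ,  0.07 ]), array([0.57 , 0.089, 0.07 ])] [0.52025 0.0465  0.07   ] bottom [0.465 0.007 0.   ] [ 0.572 -0.003  0.   ]
[0.60425604 0.08873165 0.41775567] 42.0833
```

View pics/w6.png

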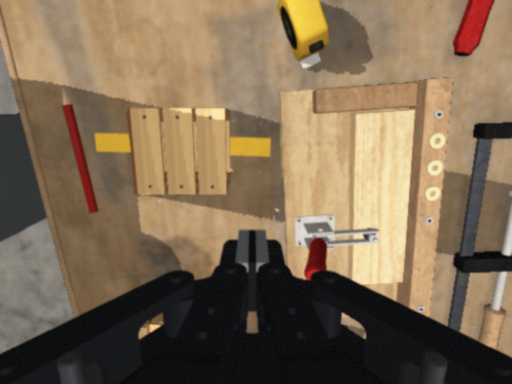

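Run:
```python
from h import *
w=arm.calibration('wrist')
P=[onz('wrist',u,.07,w) for u in((130,108),(226,108),(227,194),(136,194))]
print(np.round(P,3),np.mean(P,0).round(3),[onz('wrist',u,0,w).round(3) for u in((95,142),(271,147))])
```

```text
[[ 0.468  0.102  0.07 ]
 [ 0.574  0.094  0.07 ]
 [ 0.567 -0.004  0.07 ]
 [ 0.458  0.003  0.07 ]] [0.517 0.049 0.07 ] [array([0.384, 0.063, 0.   ]), array([0.626, 0.04 , 0.   ])]
```

The crate middle is at y=0.049 and the line there is at y≈0.050, with the yaws matching at about -4° and -5°. I'm handing it in.

```bash
python3 -c "
from h import *
arm.job_done(); print(arm.get_state()['time'])"
```

```text
the job is handed in; nothing more can be done
the job is handed in; nothing more can be done
```

I tipped both crates onto their far sides, left one first. The left one carried the red ring, so I pushed it sideways onto the yellow line and handed the job in.

**Last checks, at about 42 s on the robot's clock:**
- **Stamped crate:** its middle was at y = 0.049 m in the wrist view and 0.047 m in the scene view. The line there is at about 0.050 m in the wrist view and 0.046 m in the scene view. The crate's yaw is about -4° and the line's about -5°.
- **Plain crate:** it lies at about y = -0.24 m, well clear of the line.
- **Bystanders:** the tape measure and pencil looked undisturbed in the last pictures. The mug and sanding block were outside those pictures. I did not measure any of the four again, but nothing was pushed towards them.

**What went wrong or disagreed:**
- **First tipping pass missed:** the fingers went over the top of the left crate without touching it. The cameras put the fingertips about 28 mm short of the reported TCP. A light touch on the bench gave about 33 mm, and I used that figure from then on.
- **Force readings showed nothing:** the wrist force stayed within noise at every reading while tipping and pushing. I confirmed contact from the pictures instead.

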